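# Tap the clamping wedge home in an assembly fixture

## Robot

A 6-joint arm with a two-finger parallel gripper is mounted at the origin on the work surface. World frame = base frame: x ahead of the robot, y to its left, z up, the work surface at z = 0. Lengths are in m, angles in rad, forces in N, time in s.
With the tool pointing down it reaches from about 0.35 to 0.975 m from the base axis. Payload 17.4 kg.
Tool frame: the origin (TCP) lies at the very end of the fingers, on their centre line; the grasp point (between the pads) lies 19 mm behind it; z points along the fingers, y is the line along which they close (so a half turn about z gives the same grasp; the last joint's range is limited). The gripper opens to 85 mm and grips with 20 to 120 N. Pads are 22 mm wide; open, the fingers measure 114 mm over their backs; the gripper's body (76 mm by 85 mm) begins 54 mm behind the grasp point. The pads swing forward as they close: fully open they stand 13 mm farther back than shut.
Start: joints at [-1.177, 0.116, 1.442, -0, 1.584, -0.038], TCP at [0.282, -0.613, 0.231] pointing down, gripper open.
Joint ranges: [-2.83, 2.83], [-0.83, 2.19], [0.07, 2.5], [-1.14, 4.28], [0.01, 3], [-2.97, 2.97]. Speed limits (rad/s): [1.89, 1.89, 2.22, 3.14, 3.14, 3.14].

## Interface

Orientations are given as a 3x3 rotation matrix whose columns are the frame's x, y, z axes.
In Python, from station import r gives the robot as it stands.
- The arm moves only by the shell command python3 -m handwheel 'ROWS'. ROWS is a JSON object of lists of equal length, an entry for each row: "jaw": the opening, from -1 (shut) to 1 (fully open); "delta_pos": the shift along the world's x, y, z in units of 30 mm (1.0 is 30 mm), a list of three; "roll": the turn about the world's z in units of 5 degrees (1.0 is 5 degrees). A call has 1 to 12 rows; each row shifts and turns the commanded pose from where the row before left it; what a row does not reach is not made up. A row lasts 1/12 s, in which the tool goes at most 41.7 mm and 7.16 degrees, less where a joint would pass 70% of its speed; a pose out of reach is approached as far as the arm can. A call is refused whole if a number of a shift passes 1 or a number of a turn 1, either way. A call with a gripper value outside its range is refused whole. The fingers move at their own pace and stop on an object; the grip force is fixed at half the most. Time passes only in rows, so rows that do not move let the fingers close. It gives the time, the measured TCP pose, the force, the opening and the grip force at its end, in the units of the state.
- r.get_obs(): the state, without advancing time (a new reading comes with each control period).
- r.camera(name): name is "scene" or "side" or "wrist"; returns (picture, depth): 480x640x3 uint8, blue, green, red; 480x640 float32, m along the optical axis (not along the pixel's ray), 0 where there is no reading.
- r.camera_info(name): a dict with "camera_matrix" (3x3 intrinsics, pixels), "dist_coeffs" ([k1, k2, p1, p2, k3] as OpenCV has them; the pictures are not rectified), "R" (3x3) and "t" (3): a world point X has camera coordinates R X + t. Camera axes: x right, y down, z forward; pixel columns grow to the right and rows downward; lengths in m; the calibration is good to about 2 mm. A picture is of the moment at which its call begins: read the wrist's pose just before it. camera_info takes no time and is no camera call; for the wrist camera it gives the pose at the moment of the call.
- r.job_done(): hands the job in; it is judged then, once.
Trained networks look in the newest picture that a camera, given by its name, has taken for a name from the list of things; names that differ only in an ending like _2 or _b are one class to them, and where a whole thing is asked for, a point or a joint stands for the part that bears it (a point fixed in the world has none). Each returns a list of dicts, best first, with "conf" (0 to 1); they miss things now and then, are a little off and sometimes report something else, mostly with a low value. They report only what shows in the picture. A call takes as long as a camera call.
- r.spot_in(camera, label): "xyz" ([x, y, z] in m, in the coordinates of the camera as it stood for that picture, good to about 4 mm: the middle of the surface that is visible of it).
The state is a dict: "clock": time; "q": joint angles; "dq": joint speeds; "joint_efforts": joint torques, N m; "position": TCP position; "tcp_rot": TCP orientation; "wrist_force": force on the tool from outside, world axes, zero at the start; "ft_torque": the same for the moment, N m; "finger_gap": finger opening in m; "grip_force": force on a finger pad.
Only numpy, scipy, OpenCV 4.12 (cv2) and the standard library are available. Lean on these libraries where they do the work, as an engineer would, in place of code of your own. Each camera call takes 0.05 s, during which the arm holds its last target. There are 200 camera calls.

## Task

Clamp the aluminium housing in the grey fixture: pick up the steel drift and use its white foot to tap the blue wedge straight down into its slot, in separate light taps, until a firm tap no longer drives it deeper and the housing is held tight. The housing is thin-walled, so do not force it, and touch the wedge with the drift only. Then stand the drift back upright on the middle of its round orange pad, let go of it, and leave the nuts, the blue link and the screwdriver where they lie.

Things in the scene. Friction and masses are not known exactly. Their poses are not given: they have to be found in the camera images.
- drift: Tapping drift: an upright round bar, 110 mm tall, about 0.3 kg. Steel shaft 24 mm in diameter, above a white foot 32 mm in diameter, 18 mm high, sprung up to 4.5 mm into the shaft (12 N per mm) to soften taps. Origin: centre of the unsprung foot's underside (the tapping face); z up the shaft. Grip the shaft from above, 65 to 90 mm above the origin. It starts standing on the pad.
- pad: Orange rubber pad fixed to the bench, 80 mm in diameter, 5 mm high. Origin: centre of its underside; its top is 5 mm above that. The drift's place.
- wedge: Blue plastic wedge standing upright in its slot, thin end down, started but loose. 70 mm tall, 30 mm wide (y), 8 mm thick at the thin end, flat on one side and tapered 1 to 5 on the other, with a flat head 24 mm (x) by 32 mm (y) on top. Origin: middle of the thin end, 42 mm above the bench at the start; z up; x from the flat to the tapered side, towards the housing.
- wedge_top (a point): Centre of the wedge's flat top, where to tap; 112 mm above the bench at the start. It slides at 2 to 6 N until the housing is nipped, 14 to 28 mm down (different every time, not to be foretold exactly), then stops within 1 to 2 mm and stays where left. Tap slowly, about 15 mm/s. Home: a tap of about 15 N no longer moves it; up to 30 N is safe, over 40 N too hard.
- housing: Loose thin-walled aluminium housing, 60 mm (x) by 50 mm (y) by 62 mm high, standing on the fixture's 12 mm bed between the jaw and the back stop with 3 to 5.5 mm of play in all, shared anyhow between its two ends. Origin: centre of its underside, z up. Held tight: the jaw presses on it with more than 8 N with the drift taken away; more than 50 N dents it.
- jaw: Aluminium sliding jaw between wedge and housing, 72 mm high over the bench. Origin: at the fixture's origin at the start; it slides along the fixture's x towards the housing, 1 mm for every 5 mm the wedge goes down (friction 3 N).
- fixture: Clamping fixture fixed to the bench: dark bed 155 mm (x) by 80 mm (y), 12 mm high, with a grey wall 72 mm high over the bench behind the wedge slot at the -x end and a grey back stop, 62 mm high over the bench, at the +x end. Origin: centre of the bed's underside; x points from wedge to housing.
- nut_a: Bystander: loose steel hex nut, 25 mm wide, 13 mm high. Leave it alone. Origin: centre of the underside.
- nut_b: Bystander: a second nut, the same. Leave it alone.
- link: Bystander: blue plastic link of a robot kit lying flat, 100 mm long (x), 24 mm wide, 12 mm high. Leave it alone. Origin: centre of the underside.
- driver: Bystander: blue-handled screwdriver, 200 mm long (x), 26 mm thick, lying on the bench. Leave it alone. Origin: mid-length, underside.

How it is judged:
By the outcome, as a careful person would: the job done as asked, in the order asked, and still so for the second after the job is handed in, with the robot touching nothing.
It also fails if it takes over 58 s, if anything falls off the work surface, if the arm or the gripper's body presses on something with over 40 N, if the wrist force passes 120 N, or if a joint passes its speed limit or range.

## Working session

There is one attempt and no reset: what is moved stays moved. The work goes in short steps, Python scripts to look and compute and a shell command to move; the robot and the scene stay as the last step left them, time stands still between calls to the robot, and variables do not carry over. Pictures are saved under pics/ and viewed, at most 10 in all, crops included, and the job is handed in when it is done.

```bash
mkdir -p pics; ls; cat > h.py <<'E'
import numpy as np, cv2
from station import r
def world(cam,p):
    i=r.camera_info(cam); return np.array(i["R"]).T@(np.array(p)-np.array(i["t"]))
def cloud(cam):
    im,d=r.camera(cam); i=r.camera_info(cam)
    v,u=np.mgrid[0:480,0:640]
    n=cv2.undistortPoints(np.stack([u,v],-1).reshape(-1,1,2).astype(float),np.array(i["camera_matrix"],float),np.array(i["dist_coeffs"],float)).reshape(480,640,2)
    P=np.dstack([n[...,0]*d,n[...,1]*d,d]); W=(P-np.array(i["t"]))@np.array(i["R"]); W[d==0]=np.nan
    return im,W
E
python3 - <<'E'
from h import *
np.set_printoptions(precision=4,suppress=True)
o=r.get_obs(); print(o["clock"],o["position"],o["tcp_rot"],o["wrist_force"])
for c in("scene","side"):
    im,W=cloud(c); cv2.imwrite(f"pics/{c}0.png",im); np.save(c+"0.npy",W)
    for l in("drift","pad","wedge","wedge_top","housing","jaw","fixture","nut_a","link","driver"):
        for s in r.spot_in(c,l)[:2]: print(c,l,round(s["conf"],2),world(c,s["xyz"]))
print(r.get_obs()["clock"])
E
```

```text
pics
0.0 [ 0.2824 -0.6129  0.2306] [[ 0.9082  0.4185 -0.0004]
 [ 0.4185 -0.9082  0.001 ]
 [ 0.     -0.0011 -1.    ]] [-0.128   0.1692  0.2098]
scene drift 0.59 [0.5609 0.1792 0.0701]
scene pad 0.91 [0.5583 0.1877 0.0046]
scene wedge 0.68 [ 0.5648 -0.1682  0.105 ]
scene wedge_top 0.6 [ 0.5621 -0.1618  0.111 ]
scene housing 0.94 [ 0.6205 -0.1594  0.0729]
scene jaw 0.91 [ 0.5781 -0.1578  0.0687]
scene jaw 0.15 [ 0.6177 -0.1562  0.074 ]
scene fixture 0.59 [ 0.5868 -0.1458  0.01  ]
scene fixture 0.45 [0.5593 0.188  0.0033]
scene nut_a 0.82 [0.4257 0.0101 0.0068]
scene nut_a 0.79 [0.5056 0.0059 0.0098]
scene link 0.65 [ 0.6271 -0.0026  0.005 ]
scene driver 0.6 [ 0.8049 -0.0775  0.0206]
side drift 0.59 [0.5454 0.189  0.0726]
side drift 0.4 [ 0.5609 -0.1364  0.031 ]
side pad 0.61 [0.5364 0.1947 0.0032]
side wedge 0.88 [ 0.5589 -0.1551  0.1056]
side wedge_top 0.76 [ 0.557  -0.1537  0.0951]
side housing 0.93 [ 0.615  -0.1484  0.0637]
side jaw 0.62 [ 0.5791 -0.1534  0.0714]
side nut_a 0.67 [0.5056 0.0084 0.0148]
side nut_a 0.64 [0.4216 0.0127 0.0095]
side link 0.63 [ 0.62   -0.0008  0.0109]
side driver 0.74 [ 0.8017 -0.0641  0.0173]
side driver 0.7 [ 0.5594 -0.1554  0.1073]
1.1
```

```bash
python3 - <<'E'
from h import *
a=cv2.imread("pics/scene0.png");b=cv2.imread("pics/side0.png")
cv2.imwrite("pics/both.png",cv2.resize(np.vstack([a,b]),None,fx=.625,fy=.625))
np.set_printoptions(precision=4,suppress=True)
for c in("scene","side"):
    W=np.load(c+"0.npy");x,y,z=W[...,0],W[...,1],W[...,2]
    def st(n,m):
        p=W[m]
        if len(p)<5: print(c,n,len(p));return
        rect=cv2.minAreaRect(p[:,:2].astype(np.float32)*1000)
        (cx,cy),rad=cv2.minEnclosingCircle(p[:,:2].astype(np.float32)*1000)
        print(c,n,len(p),np.median(p,0),rect,"circ",cx,cy,rad)
    dr=np.hypot(x-.555,y-.185)<.05
    st("drifttop",dr&(z>.108)&(z<.122)); st("pad",dr&(z>.002)&(z<.009))
    wd=np.hypot(x-.56,y+.158)<.04
    st("wtop",wd&(z>.106)&(z<.118))
    fx=np.hypot(x-.6,y+.155)<.12
    st("all>58",fx&(z>.057)&(z<.08))
    st("housing",fx&(x>.585)&(z>.07)&(z<.08))
E
```

```text
scene drifttop 266 [0.5547 0.1814 0.1135] ((552.984375, 181.5059051513672), (26.327465057373047, 24.93106460571289), 20.043264389038086) circ 551.6630249023438 181.77471923828125 14.40896224975586
scene pad 1395 [0.5578 0.1877 0.0042] ((554.1884765625, 182.8706512451172), (94.26628112792969, 87.91180419921875), 80.31558990478516) circ 554.4826049804688 184.31546020507812 48.90738296508789
scene wtop 372 [ 0.5634 -0.1675  0.1108] ((561.9515380859375, -168.556396484375), (35.260833740234375, 27.39769172668457), 85.94898986816406) circ 561.3306884765625 -168.72276306152344 20.441499710083008
scene all>58 2943 [ 0.6141 -0.1635  0.0707] ((597.6778564453125, -169.1830596923828), (62.281227111816406, 138.98573303222656), 87.78889465332031) circ 598.767822265625 -167.22503662109375 73.39840698242188
scene housing 1251 [ 0.6174 -0.169   0.0731] ((615.6351928710938, -170.00828552246094), (52.56273651123047, 62.2536735534668), 87.63898468017578) circ 615.5279541015625 -168.9030303955078 39.6152229309082
side drifttop 421 [0.5514 0.1843 0.1146] ((552.95458984375, 182.66152954101562), (24.3977775
[... 222 characters left out ...]
9688), 4.758433818817139) circ 554.8677368164062 185.0050811767578 49.73948669433594
side wtop 246 [ 0.5611 -0.1642  0.1122] ((562.2207641601562, -167.0289764404297), (35.1811637878418, 24.541566848754883), 88.92280578613281) circ 561.297607421875 -166.82730102539062 19.137981414794922
side all>58 1971 [ 0.5933 -0.1546  0.0717] ((598.8033447265625, -167.74520874023438), (62.60663604736328, 136.60247802734375), 88.84745788574219) circ 598.1328735351562 -167.92335510253906 73.02740478515625
side housing 715 [ 0.6142 -0.1657  0.0744] ((614.7176513671875, -168.57211303710938), (52.30867004394531, 60.71574401855469), 87.52938842773438) circ 614.7870483398438 -167.75437927246094 38.735897064208984
```

View pics/both.png

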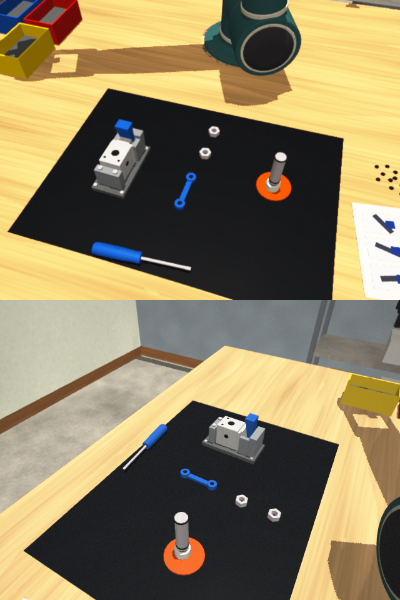

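The fixture with its blue wedge stands upper-left in the scene view and the drift is on the orange pad to the right. Both cameras agree on the drift at about (0.553, 0.182) and the wedge top at (0.562, -0.168). I'll move over and refine.

```bash
Z='[0.37,1,0],[0.37,1,0],[0.37,1,0],[0.37,1,0]'; python3 -m handwheel '{"jaw":[1,1,1,1,1,1,1,1,1,1,1,1],"delta_pos":[[0.37,1,0],[0.37,1,0],[0.37,1,0],[0.37,1,0],[0.37,1,0],[0.37,1,0],[0.37,1,0],[0.37,1,0],[0.37,1,0],[0.37,1,0],[0.37,1,0],[0.37,1,0]],"roll":[0,0,0,0,0,0,0,0,0,0,0,0]}'
python3 - <<'E'
from h import *
np.set_printoptions(precision=4,suppress=True)
print(r.get_obs()["position"]); im,W=cloud("wrist"); cv2.imwrite("pics/w1.png",im)
for l in("wedge_top","wedge","fixture"):
    for s in r.spot_in("wrist",l)[:2]: print(l,round(s["conf"],2),world("wrist",s["xyz"]))
E
```

```text
clock: 2.1
position: [0.4159, -0.2516, 0.2315]
tcp_rot: [[0.908, 0.418, 0.0], [0.418, -0.908, -0.0], [0.0, 0.0, -1.0]]
wrist_force: [0.0, -0.8, -0.3]
finger_gap: 0.0856
grip_force: 0.0
[ 0.4159 -0.2516  0.2315]
wedge_top 0.68 [ 0.551  -0.1826  0.078 ]
wedge 0.63 [ 0.5497 -0.1849  0.0774]
fixture 0.93 [ 0.5317 -0.1858  0.0628]
```

View pics/w1.png

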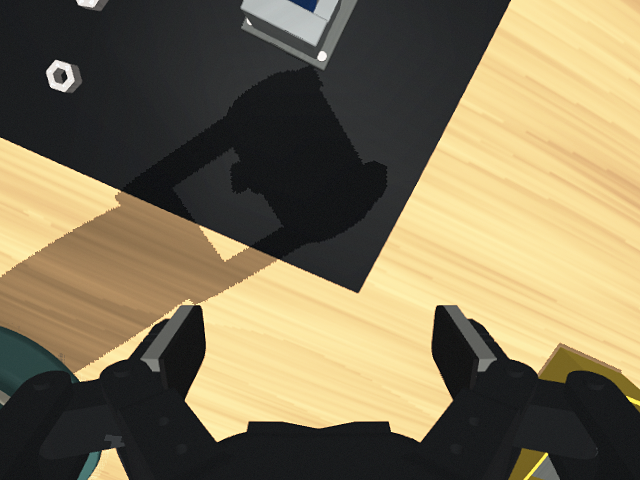

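The wrist view looks ahead of the tool, and shows only the front of the fixture at the top, around (300, 20). I'll continue to the drift.

```bash
python3 -m handwheel '{"jaw":[1,1,1,1,1,1,1,1,1,1,1,1],"delta_pos":[[0.2,1,0],[0.2,1,0],[0.2,1,0],[0.2,1,0],[0.2,1,0],[0.2,1,0],[0.2,1,0],[0.2,1,0],[0.2,1,0],[0.2,1,0],[0.2,1,0],[0.2,1,0]],"roll":[0,0,0,0,0,0,0,0,0,0,0,0]}'
python3 - <<'E'
from h import *
np.set_printoptions(precision=4,suppress=True)
print(r.get_obs()["position"]); im,W=cloud("wrist"); cv2.imwrite("pics/w2.png",im)
for l in("drift","pad"):
    for s in r.spot_in("wrist",l)[:2]: print(l,round(s["conf"],2),world("wrist",s["xyz"]))
x,y,z=W[...,0],W[...,1],W[...,2]
d=np.hypot(x-.555,y-.182)<.06
for n,a,b in(("top",.109,.122),("shaft",.04,.1),("pad",.001,.009)):
    p=W[d&(z>a)&(z<b)].astype(np.float32)
    if n=="pad": 
        b_,g,rr=[im[...,k].astype(int) for k in range(3)]; p=W[d&(rr>180)&(b_<80)&(z<.012)].astype(np.float32)
    if len(p)>5: print(n,len(p),np.median(p,0),cv2.minEnclosingCircle(p[:,:2]*1000))
E
```

```text
clock: 3.3
position: [0.4882, 0.1075, 0.2313]
tcp_rot: [[0.909, 0.417, 0.0], [0.417, -0.909, -0.0], [0.0, 0.0, -1.0]]
wrist_force: [-0.3, -1.0, 0.0]
finger_gap: 0.0854
grip_force: 0.0
[0.4882 0.1075 0.2313]
drift 0.71 [0.5519 0.1798 0.118 ]
pad 0.7 [0.5408 0.1794 0.0027]
top 1321 [0.5523 0.1848 0.1148] ((552.227783203125, 185.17166137695312), 12.911798477172852)
shaft 242 [0.5527 0.1745 0.0731] ((552.5018920898438, 182.17578125), 11.477156639099121)
pad 541 [0.5645 0.2186 0.0053] ((548.530517578125, 188.05677795410156), 39.59417724609375)
```

View pics/w2.png

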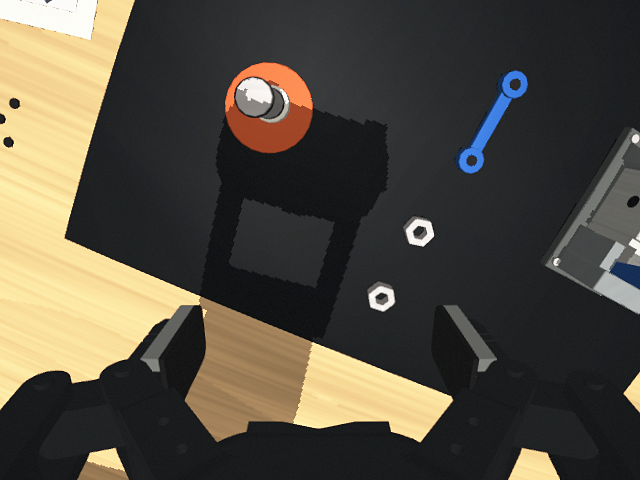

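```bash
python3 -m handwheel '{"jaw":[1,1,1,1,1,1,1,1,1,1,1,1],"delta_pos":[[0.71,0.84,0],[0.71,0.84,0],[0.71,0.84,0],[0,0,0],[0,0,-0.9],[0,0,-0.9],[0,0,-0.9],[0,0,-0.9],[0,0,-0.8],[0,0,-0.6],[0,0,-0.4],[0,0,-0.15]],"roll":[0,0,0,0,0,0,0,0,0,0,0,0]}'
python3 - <<'E'
from h import *
np.set_printoptions(precision=4,suppress=True)
print(r.get_obs()["position"])
for c in("scene","side"):
    W=np.load(c+"0.npy"); im=cv2.imread(f"pics/{c}0.png").astype(int)
    hsv=cv2.cvtColor(im.astype(np.uint8),cv2.COLOR_BGR2HSV)
    m=(hsv[...,0]>4)&(hsv[...,0]<16)&(hsv[...,1]>200)&(np.hypot(W[...,0]-.555,W[...,1]-.185)<.07)&(W[...,2]<.01)
    i=r.camera_info(c)
    n,lab=cv2.connectedComponents(m.astype(np.uint8)); k=max(range(1,n),key=lambda k:(lab==k).sum()); mm=lab==k
    # project pixels' rays on the plane z=5 mm
    v,u=np.nonzero(mm); q=cv2.undistortPoints(np.stack([u,v],-1).reshape(-1,1,2).astype(float),np.array(i["camera_matrix"],float),np.array(i["dist_coeffs"],float)).reshape(-1,2)
    R=np.array(i["R"]);C=-R.T@np.array(i["t"]); D=np.c_[q,np.ones(len(q))]@R; P=C+D*((.005-C[2])/D[:,2])[:,None]
    print(c,mm.sum(),cv2.minEnclosingCircle((P[:,:2]*1000).astype(np.float32)),cv2.minAreaRect((P[:,:2]*1000).astype(np.float32)))
E
```

```text
clock: 4.45
position: [0.5512, 0.1809, 0.063]
tcp_rot: [[0.909, 0.417, -0.002], [0.417, -0.909, -0.001], [-0.002, -0.0, -1.0]]
wrist_force: [0.4, -1.2, -0.5]
finger_gap: 0.0855
grip_force: 0.0
[0.5512 0.1809 0.063 ]
scene 1449 ((548.6110229492188, 183.35357666015625), 41.392398834228516) ((550.4085693359375, 183.74798583984375), (78.90148162841797, 80.25670623779297), 2.638514757156372)
side 2303 ((548.1331787109375, 185.42234802246094), 40.27669143676758) ((546.9804077148438, 186.54055786132812), (78.813232421875, 76.76531219482422), 37.883995056152344)
```

```bash
python3 -m handwheel '{"jaw":[-1,-1,-1,-1,-1,-1,-1,-1,-1,-1],"delta_pos":[[0,0,0],[0,0,0],[0,0,0],[0,0,0],[0,0,0],[0,0,0],[0,0,0],[0,0,0],[0,0,0],[0,0,0]],"roll":[0,0,0,0,0,0,0,0,0,0]}'
```

```text
clock: 5.28
position: [0.552, 0.1826, 0.0655]
tcp_rot: [[0.908, 0.419, 0.001], [0.419, -0.908, 0.0], [0.001, 0.0, -1.0]]
wrist_force: [0.4, -1.7, 6.4]
finger_gap: 0.0229
grip_force: 58.4
```

```bash
python3 -m handwheel '{"jaw":[-1,-1,-1,-1,-1,-1,-1,-1],"delta_pos":[[0,0,0.3],[0,0,0.9],[0,0,1],[0,0,1],[0,0,1],[0,0,0.7],[0,0,0.1],[0,0,0]],"roll":[0,0,0,0,0,0,0,0]}'
python3 - <<'E'
from h import *
np.set_printoptions(precision=4,suppress=True)
o=r.get_obs(); T=o["position"]; print(T,o["wrist_force"],o["finger_gap"],o["grip_force"])
for c in("scene","side"):
    im,W=cloud(c); cv2.imwrite(f"pics/{c}1.png",im); np.save(c+"1.npy",W)
    x,y,z=W[...,0],W[...,1],W[...,2]; d=np.hypot(x-T[0],y-T[1])<.03
    for lo in np.arange(.135,.215,.01):
        p=W[d&(z>lo)&(z<lo+.01)]
        if len(p)>8: print(c,round(lo,3),len(p),np.median(p,0),p.min(0)[:2],p.max(0)[:2])
E
```

```text
clock: 5.95
position: [0.5518, 0.1827, 0.2158]
tcp_rot: [[0.908, 0.419, 0.002], [0.419, -0.908, 0.001], [0.002, 0.0, -1.0]]
wrist_force: [-0.9, -0.0, -3.0]
finger_gap: 0.0229
grip_force: 59.1
[0.5518 0.1827 0.2158] [-0.9213 -0.0278 -3.0392] 0.022911526069226938 59.1159850358963
scene 0.155 136 [0.5653 0.1803 0.1602] [0.5528 0.1662] [0.5689 0.1972]
scene 0.165 266 [0.5618 0.1814 0.1711] [0.5445 0.1664] [0.5692 0.1975]
scene 0.175 83 [0.5623 0.1809 0.1805] [0.5551 0.1703] [0.5661 0.1928]
scene 0.185 141 [0.5615 0.1818 0.189 ] [0.5506 0.1695] [0.5667 0.1945]
scene 0.195 117 [0.5619 0.1818 0.2   ] [0.552  0.1702] [0.5655 0.1937]
scene 0.205 109 [0.5621 0.1836 0.2091] [0.5525 0.1714] [0.5648 0.1936]
side 0.145 22 [0.5454 0.1956 0.1545] [0.5363 0.1841] [0.5612 0.1977]
side 0.155 203 [0.5439 0.1949 0.1604] [0.5361 0.1787] [0.564  0.1988]
side 0.165 383 [0.5451 0.1914 0.1706] [0.536  0.1683] [0.567  0.1984]
side 0.175 133 [0.5455 0.1922 0.1803] [0.5394 0.1768] [0.5597 0.1958]
side 0.185 210 [0.5458 0.1917 0.1896] [0.5392 0.1731] [0.563  0.1956]
side 0.195 176 [0.5455 0.1918 0.2002] [0.5399 0.1778] [0.5602 0.1945]
side 0.205 54 [0.5411 0.1855 0.2089] [0.538 0.178] [0.5523 0.2015]
```

```bash
python3 -m handwheel '{"jaw":[-1,-1,-1,-1,-1,-1,-1,-1,-1,-1,-1,-1],"delta_pos":[[0.03,-0.97,0],[0.03,-0.97,0],[0.03,-0.97,0],[0.03,-0.97,0],[0.03,-0.97,0],[0.03,-0.97,0],[0.03,-0.97,0],[0.03,-0.97,0],[0.03,-0.97,0],[0.03,-0.97,0],[0.02,-0.97,0],[0,-1,0]],"roll":[0,0,0,0,0,0,0,0,0,0,0,0]}'
python3 -m handwheel '{"jaw":[-1,-1,-1],"delta_pos":[[0,0,-0.4],[0,0,-0.3],[0,0,0]],"roll":[0,0,0]}'
python3 - <<'E'
from h import *
np.set_printoptions(precision=4,suppress=True)
o=r.get_obs(); T=o["position"]; print(o["clock"],T,o["wrist_force"],o["finger_gap"],o["grip_force"])
ims=[]
for c in("scene","side"):
    im,W=cloud(c); cv2.imwrite(f"pics/{c}2.png",im)
    i=r.camera_info(c); px=cv2.projectPoints(np.array([[T[0],T[1],.1]]),cv2.Rodrigues(np.array(i["R"]))[0],np.array(i["t"]),np.array(i["camera_matrix"],float),np.array(i["dist_coeffs"],float))[0].ravel().astype(int)
    u,v=px; ims.append(cv2.resize(im[v-60:v+60,u-60:u+60],(390,390),interpolation=cv2.INTER_NEAREST))
    x,y,z=W[...,0],W[...,1],W[...,2]; d=np.hypot(x-T[0],y-T[1])<.03
    for lo in(.104,.108,.112,.116,.13,.135,.14,.145,.16):
        p=W[d&(z>lo)&(z<lo+.005)]
        if len(p)>8: print(c,round(lo,3),len(p),np.median(p,0),p.min(0)[:2],p.max(0)[:2])
cv2.imwrite("pics/crop2.png",np.hstack(ims))
E
```

```text
clock: 7.05
position: [0.5604, -0.1687, 0.2125]
tcp_rot: [[0.908, 0.419, -0.003], [0.419, -0.908, 0.001], [-0.002, -0.002, -1.0]]
wrist_force: [0.7, 0.4, -2.9]
finger_gap: 0.0227
grip_force: 59.4
clock: 7.3
position: [0.56, -0.1669, 0.1897]
tcp_rot: [[0.908, 0.418, -0.005], [0.418, -0.908, 0.002], [-0.004, -0.004, -1.0]]
wrist_force: [0.2, 0.4, -3.2]
finger_gap: 0.0227
grip_force: 59.7
7.3 [ 0.56   -0.1669  0.1897] [ 0.2129  0.3613 -3.1949] 0.02274672840089113 59.68899607658386
scene 0.104 81 [ 0.5728 -0.1625  0.1069] [ 0.5516 -0.1852] [ 0.5751 -0.1503]
scene 0.108 259 [ 0.5655 -0.164   0.1109] [ 0.5489 -0.1852] [ 0.5749 -0.1503]
scene 0.112 49 [ 0.5655 -0.1644  0.1125] [ 0.5521 -0.1843] [ 0.5749 -0.152 ]
scene 0.13 63 [ 0.5725 -0.1607  0.1325] [ 0.5502 -0.1782] [ 0.5764 -0.1523]
scene 0.135 61 [ 0.5722 -0.1589  0.1373] [ 0.5572 -0.1797] [ 0.5766 -0.1515]
scene 0.14 95 [ 0.5698 -0.1609  0.1436] [ 0.547  -0.1833] [ 0.5768 -0.1512]
scene 0.145 115 [ 0.5684 -0.1627  0.146 ] [ 0.5487 -0.1834] [ 0.5768 -0.152 ]
scene 0.16 74 [ 0.5683 -0.1619  0.162 ] [ 0.5499 -0.1795] [ 0.5727 -0.1547]
side 0.104 54 [ 0.5573 -0.1533  0.1067] [ 0.5499 -0.1831] [ 0.5737 -0.151 ]
side 0.108 174 [ 0.5613 -0.163   0.112 ] [ 0.5497 -0.1851] [ 0.5746 -0.15  ]
side 0.112 125 [ 0.5627 -0.1658  0.1127] [ 0.5504 -0.1834] [ 0.5746 -0.1506]
side 0.13 44 [ 0.5553 -0.1547  0.133 ] [ 0.5454 -0.171 ] [ 0.5753 -0.1497]
side 0.135 60 [ 0.5573 -0.1534  0.1377] [ 0.5452 -0.1712] [ 0.5762 -0.1503]
side 0.14 60 [ 0.5557 -0.1539  0.1424] [ 0.5451 -0.1718] [ 0.5735 -0.15  ]
side 0.145 124 [ 0.5577 -0.1577  0.1481] [ 0.5451 -0.1805] [ 0.5765 -0.1495]
side 0.16 55 [ 0.5561 -0.1573  0.163 ] [ 0.5481 -0.1729] [ 0.5725 -0.1539]
```

View pics/crop2.png

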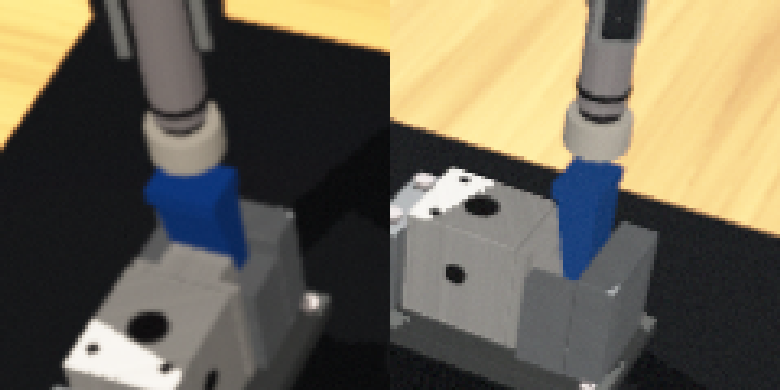

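The foot is directly over the wedge head, about 1 mm off, and the drift is vertical. I'll correct that and approach.

```bash
python3 -m handwheel '{"jaw":[-1,-1,-1,-1,-1,-1],"delta_pos":[[0.03,-0.03,-0.15],[0,0,-0.15],[0,0,-0.1],[0,0,0],[0,0,0],[0,0,0]],"roll":[0,0,0,0,0,0]}'
```

```text
clock: 7.9
position: [0.5622, -0.1684, 0.182]
tcp_rot: [[0.908, 0.419, 0.0], [0.419, -0.908, -0.0], [0.0, 0.0, -1.0]]
wrist_force: [-0.5, -0.1, -2.7]
finger_gap: 0.0227
grip_force: 59.7
```

```bash
python3 -m handwheel '{"jaw":[-1,-1,-1,-1,-1,-1,-1,-1,-1,-1,-1,-1],"delta_pos":[[-0.03,0.03,-0.07],[0,0,-0.07],[0,0,-0.07],[0,0,-0.042],[0,0,-0.042],[0,0,-0.042],[0,0,-0.042],[0,0,-0.042],[0,0,-0.042],[0,0,-0.042],[0,0,-0.042],[0,0,-0.042]],"roll":[0,0,0,0,0,0,0,0,0,0,0,0]}'
```

```text
clock: 8.9
position: [0.5612, -0.1676, 0.1642]
tcp_rot: [[0.908, 0.419, 0.0], [0.419, -0.908, -0.0], [0.0, 0.0, -1.0]]
wrist_force: [-1.1, -0.3, 2.1]
finger_gap: 0.0228
grip_force: 59.9
```

```bash
python3 -m handwheel '{"jaw":[-1,-1,-1,-1,-1,-1,-1,-1,-1,-1,-1],"delta_pos":[[0,0,0.1],[0,0,0],[0,0,-0.042],[0,0,-0.042],[0,0,-0.042],[0,0,-0.042],[0,0,-0.042],[0,0,-0.042],[0,0,-0.042],[0,0,0],[0,0,0]],"roll":[0,0,0,0,0,0,0,0,0,0,0]}'
```

```text
clock: 9.82
position: [0.5612, -0.1676, 0.1583]
tcp_rot: [[0.908, 0.418, 0.0], [0.418, -0.908, -0.0], [-0.0, 0.0, -1.0]]
wrist_force: [-0.4, -0.6, -0.6]
finger_gap: 0.0228
grip_force: 59.9
```

```bash
python3 -m handwheel '{"jaw":[-1,-1,-1,-1,-1,-1,-1],"delta_pos":[[0,0,0.1],[0,0,0],[0,0,-0.042],[0,0,-0.042],[0,0,-0.042],[0,0,-0.04],[0,0,0]],"roll":[0,0,0,0,0,0,0]}'
python3 -c "
from station import r;o=r.get_obs();print(o['position'],o['wrist_force'])"
```

```text
clock: 10.4
position: [0.5614, -0.1676, 0.1572]
tcp_rot: [[0.908, 0.418, 0.001], [0.418, -0.908, -0.0], [0.001, 0.001, -1.0]]
wrist_force: [-2.9, 1.4, 7.5]
finger_gap: 0.0228
grip_force: 60.6
[ 0.56137742 -0.16759663  0.15718732] [-2.89532325  1.4492477   7.52061517]
```

```bash
python3 -m handwheel '{"jaw":[-1,-1,-1,-1,-1,-1,-1],"delta_pos":[[0,0,0.1],[0,0,0],[0,0,-0.042],[0,0,-0.042],[0,0,-0.042],[0,0,-0.03],[0,0,0]],"roll":[0,0,0,0,0,0,0]}'
```

```text
clock: 10.98
position: [0.5616, -0.1676, 0.1564]
tcp_rot: [[0.908, 0.419, 0.002], [0.419, -0.908, -0.0], [0.002, 0.001, -1.0]]
wrist_force: [-4.4, 2.6, 16.1]
finger_gap: 0.0228
grip_force: 61.5
```

```bash
python3 -m handwheel '{"jaw":[-1,-1,-1,-1,-1,-1,-1],"delta_pos":[[0,0,0.15],[0,0,0],[0,0,-0.05],[0,0,-0.042],[0,0,-0.042],[0,0,-0.037],[0,0,0]],"roll":[0,0,0,0,0,0,0]}'
```

```text
clock: 11.57
position: [0.5617, -0.1676, 0.1559]
tcp_rot: [[0.908, 0.419, 0.002], [0.419, -0.908, -0.0], [0.002, 0.001, -1.0]]
wrist_force: [-5.6, 2.2, 20.1]
finger_gap: 0.0226
grip_force: 61.9
```

```bash
python3 -m handwheel '{"jaw":[-1,-1,-1,-1,-1,-1,-1],"delta_pos":[[0,0,0.15],[0,0,0],[0,0,-0.042],[0,0,-0.042],[0,0,-0.042],[0,0,-0.024],[0,0,0]],"roll":[0,0,0,0,0,0,0]}'
python3 -m handwheel '{"jaw":[-1,-1,-1,-1,-1,-1,-1],"delta_pos":[[0,0,0.3],[0,0,1],[0,0,1],[0,0,0],[0,0,0],[0,0,0],[0,0,0]],"roll":[0,0,0,0,0,0,0]}'
python3 - <<'E'
from h import *
np.set_printoptions(precision=4,suppress=True)
o=r.get_obs(); T=o["position"]; print(o["clock"],T,o["wrist_force"],o["finger_gap"],o["grip_force"])
ims=[]
for c in("scene","side"):
    im,W=cloud(c); cv2.imwrite(f"pics/{c}3.png",im); W0=np.load(c+"0.npy")
    i=r.camera_info(c); px=cv2.projectPoints(np.array([[T[0]+.03,T[1],.1]]),cv2.Rodrigues(np.array(i["R"]))[0],np.array(i["t"]),np.array(i["camera_matrix"],float),np.array(i["dist_coeffs"],float))[0].ravel().astype(int)
    u,v=px; ims.append(cv2.resize(im[v-60:v+60,u-60:u+60],(390,390),interpolation=cv2.INTER_NEAREST))
    x,y,z=W[...,0],W[...,1],W[...,2]; d=np.hypot(x-T[0],y-T[1])<.03
    p=W[d&(z>.09)&(z<.118)]; print(c,"wedge top z",np.percentile(p[:,2],[50,80,90]),p.min(0),p.max(0))
    h,e=np.histogram(W[d][:,2],np.arange(.09,.18,.005)); print(h)
    foot=W[d&(z>.142)&(z<.154)]; print("foot",foot.min(0),foot.max(0))
cv2.imwrite("pics/crop3.png",np.hstack(ims))
E
```

```text
clock: 12.15
position: [0.5617, -0.1676, 0.1559]
tcp_rot: [[0.908, 0.419, 0.002], [0.419, -0.908, -0.0], [0.002, 0.001, -1.0]]
wrist_force: [-4.7, 2.7, 21.7]
finger_gap: 0.0228
grip_force: 62.1
clock: 12.73
position: [0.5607, -0.1674, 0.221]
tcp_rot: [[0.908, 0.418, -0.002], [0.418, -0.908, 0.001], [-0.002, -0.002, -1.0]]
wrist_force: [0.4, 0.3, -3.8]
finger_gap: 0.0228
grip_force: 59.9
12.7333 [ 0.5607 -0.1674  0.221 ] [ 0.3887  0.3461 -3.8103] 0.02279027465821289 59.87129509449005
scene wedge top z [0.0955 0.0965 0.0971] [ 0.5491 -0.1861  0.09  ] [ 0.5752 -0.1513  0.0991]
[140 235   0   0   0   0   0   0   0   0   0   0   0   8  64  71  69]Traceback (most recent call last):
  File "<stdin>", line 12, in <module>
    return umr_minimum(a, axis, None, out, keepdims, initial, where)
ValueError: zero-size array to reduction operation minimum which has no identity
```

The wedge top is now at z ≈ 0.0967, about 15 mm down. Two successive taps of about 23–24 N gave the same depth, so it's home. Next I'll carry the drift back over the pad.

```bash
python3 -m handwheel '{"jaw":[-1,-1,-1,-1,-1,-1,-1,-1,-1,-1,-1,-1],"delta_pos":[[-0.035,0.98,0],[-0.035,0.98,0],[-0.035,0.98,0],[-0.035,0.98,0],[-0.035,0.98,0],[-0.035,0.98,0],[-0.035,0.98,0],[-0.035,0.98,0],[-0.035,0.98,0],[-0.035,0.98,0],[-0.035,0.98,0],[-0.035,0.98,0]],"roll":[0,0,0,0,0,0,0,0,0,0,0,0]}'
python3 -m handwheel '{"jaw":[-1,-1,-1,-1,-1,-1,-1,-1,-1,-1],"delta_pos":[[0,0,-0.7],[0,0,-1],[0,0,-1],[0,0,-0.8],[0,0,-0.4],[0,0,-0.1],[0,0,0],[0,0,0],[0,0,0],[0,0,0]],"roll":[0,0,0,0,0,0,0,0,0,0]}'
python3 - <<'E'
from h import *
np.set_printoptions(precision=4,suppress=True)
o=r.get_obs(); T=o["position"]; print(o["clock"],T,o["wrist_force"])
ims=[]
for c in("scene","side"):
    im,W=cloud(c); cv2.imwrite(f"pics/{c}4.png",im); np.save(c+"4.npy",W)
    i=r.camera_info(c); K=(np.array(i["camera_matrix"],float),np.array(i["dist_coeffs"],float))
    for p,l in(([.03,0,0],0),([.615,-.168,.08],1)):
        q=np.array(p)+(np.array([T[0]-.03,T[1],.05]) if l==0 else 0)
        u,v=cv2.projectPoints(q[None],cv2.Rodrigues(np.array(i["R"]))[0],np.array(i["t"]),*K)[0].ravel().astype(int)
        ims.append(cv2.resize(im[max(0,v-60):v+60,u-60:u+60],(390,290),interpolation=cv2.INTER_NEAREST))
    x,y,z=W[...,0],W[...,1],W[...,2]; d=np.hypot(x-T[0],y-T[1])<.022; b=T[2]-.0605
    p=W[d&(z>b+.003)&(z<b+.016)]; print(c,b,"foot",np.percentile(p,1,axis=0),np.percentile(p,99,axis=0))
    hs=cv2.cvtColor(im,cv2.COLOR_BGR2HSV); m=(hs[...,0]>4)&(hs[...,0]<16)&(hs[...,1]>200)&(np.hypot(x-.549,y-.185)<.06)&(z<.012)
    v,u=np.nonzero(m); q=cv2.undistortPoints(np.stack([u,v],-1).reshape(-1,1,2).astype(float),*K).reshape(-1,2)
    R=np.array(i["R"]);C=-R.T@np.array(i["t"]); D=np.c_[q,np.ones(len(q))]@R; P=C+D*((.005-C[2])/D[:,2])[:,None]
    print("pad",np.percentile(P*1000,.3,axis=0)[:2],np.percentile(P*1000,99.7,axis=0)[:2])
cv2.imwrite("pics/crop4.png",np.vstack([np.hstack(ims[:2]),np.hstack(ims[2:])]))
E
```

```text
clock: 13.78
position: [0.548, 0.1866, 0.2219]
tcp_rot: [[0.908, 0.419, -0.001], [0.419, -0.908, -0.0], [-0.001, -0.0, -1.0]]
wrist_force: [0.5, -0.4, -3.8]
finger_gap: 0.0224
grip_force: 59.7
clock: 14.62
position: [0.5492, 0.1854, 0.1045]
tcp_rot: [[0.908, 0.418, 0.002], [0.418, -0.908, 0.001], [0.002, 0.0, -1.0]]
wrist_force: [0.1, 0.3, -4.0]
finger_gap: 0.0224
grip_force: 60.2
14.6167 [0.5492 0.1854 0.1045] [ 0.0965  0.2733 -3.9983]
scene 0.04403360949261395 foot [0.547  0.1691 0.0479] [0.5663 0.1995 0.06  ]
pad [513.8912 144.4055] [589.2777 222.4277]
side 0.04403360949261395 foot [0.5341 0.1779 0.0472] [0.5621 0.2014 0.06  ]
pad [509.0855 146.9551] [586.5353 224.5057]
```

View pics/crop4.png

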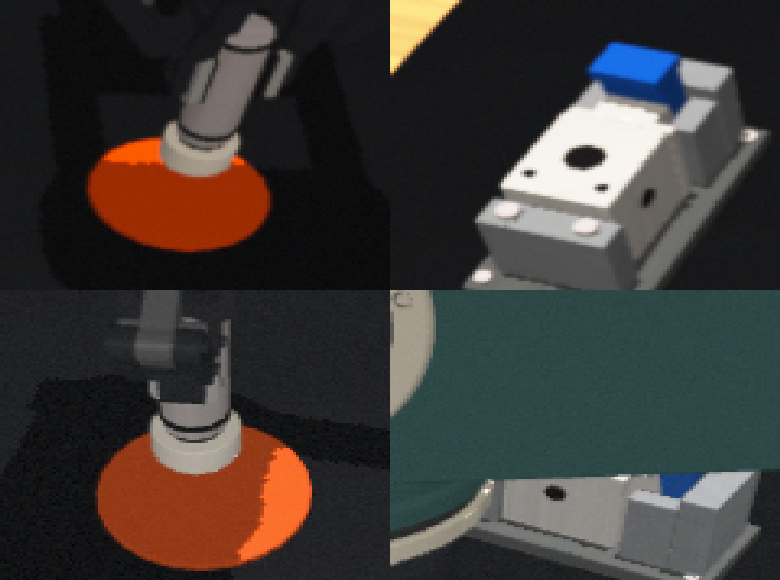

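The drift is upright over the pad centre. The wedge sits lower in its slot, flush between the wall and the jaw, and nothing else has moved. I'll lower it.

```bash
python3 -m handwheel '{"jaw":[-1,-1,-1,-1,-1,-1,-1,-1,-1,-1,-1,-1],"delta_pos":[[-0.03,0,-0.4],[0,0,-0.4],[0,0,-0.2],[0,0,-0.1],[0,0,-0.05],[0,0,0],[0,0,-0.03],[0,0,-0.03],[0,0,-0.03],[0,0,-0.03],[0,0,0],[0,0,0]],"roll":[0,0,0,0,0,0,0,0,0,0,0,0]}'
```

```text
clock: 15.72
position: [0.548, 0.1853, 0.0657]
tcp_rot: [[0.908, 0.418, 0.001], [0.418, -0.908, 0.0], [0.001, 0.0, -1.0]]
wrist_force: [-0.5, -0.5, 4.6]
finger_gap: 0.0226
grip_force: 60.6
```

```bash
python3 -m handwheel '{"jaw":[-1,-1,-0.4,-0.35,-0.3,-0.2,0,0.3,0.6,1,1,1],"delta_pos":[[0,0,0.015],[0,0,0],[0,0,0],[0,0,0],[0,0,0],[0,0,0],[0,0,0],[0,0,0],[0,0,0],[0,0,0],[0,0,0],[0,0,0]],"roll":[0,0,0,0,0,0,0,0,0,0,0,0]}'
```

```text
clock: 16.72
position: [0.5477, 0.1852, 0.0654]
tcp_rot: [[0.908, 0.419, -0.0], [0.419, -0.908, 0.0], [0.0, -0.0, -1.0]]
wrist_force: [-0.0, -0.6, 0.2]
finger_gap: 0.0856
grip_force: 0.0
```

```bash
python3 -m handwheel '{"jaw":[1,1,1,1,1,1,1,1,1,1,1,1],"delta_pos":[[0,0,0.2],[0,0,0.6],[0,0,1],[0,0,1],[0,0,1],[0,0,1],[0,0,0.5],[-1,-0.5,0],[-1,-0.5,0],[-1,-0.5,0],[0,0,0],[0,0,0]],"roll":[0,0,0,0,0,0,0,0,0,0,0,0]}'
python3 - <<'E'
from h import *
np.set_printoptions(precision=4,suppress=True)
o=r.get_obs(); print(o["clock"],o["position"],o["wrist_force"])
ims=[]
for c in("scene","side"):
    im,W=cloud(c); ims.append(im); x,y,z=W[...,0],W[...,1],W[...,2]
    d=np.hypot(x-.549,y-.185)<.045
    for n,a,b in(("top",.109,.122),("foot",.008,.022)):
        p=W[d&(z>a)&(z<b)].astype(np.float32)
        if len(p)>5: print(c,n,len(p),np.percentile(p,1,axis=0),np.percentile(p,99,axis=0))
    p=W[(np.hypot(x-.562,y+.168)<.022)&(z>.085)&(z<.12)]; print("wedge",len(p),np.percentile(p[:,2],[50,80]) if len(p) else "")
cv2.imwrite("pics/end.png",cv2.resize(np.vstack(ims),None,fx=.625,fy=.625))
E
```

```text
clock: 17.72
position: [0.457, 0.1398, 0.225]
tcp_rot: [[0.908, 0.418, 0.002], [0.418, -0.908, 0.0], [0.002, 0.0, -1.0]]
wrist_force: [1.4, -0.2, -0.1]
finger_gap: 0.0855
grip_force: 0.0
17.7167 [0.457  0.1398 0.225 ] [ 1.3808 -0.2383 -0.1477]
scene top 261 [0.5374 0.1725 0.1093] [0.5614 0.1962 0.116 ]
scene foot 176 [0.5421 0.1693 0.0083] [0.5685 0.2002 0.0219]
wedge 408 [0.0954 0.0965]
side top 416 [0.5363 0.1734 0.1102] [0.5601 0.1979 0.1165]
side foot 174 [0.5328 0.1816 0.0081] [0.5594 0.2017 0.0219]
wedge 5 [0.0925 0.0955]
```

View pics/end.png

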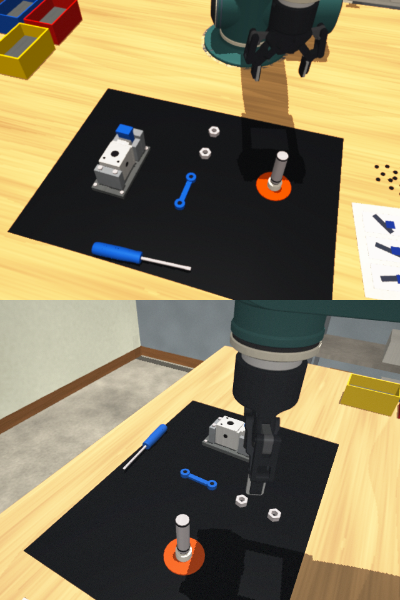

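The drift stands upright on the middle of the pad, the wedge is driven home, and the nuts, link and screwdriver haven't moved.

```bash
python3 -c "
from station import r;print(r.job_done())"
```

```text
the job is handed in; nothing more can be done
None
```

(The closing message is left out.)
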